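Shut the balance's draught shield and tare it

ROBOT

A 6-joint arm with a two-finger parallel gripper is mounted at the origin on the work surface. World frame = base frame: x ahead of the robot, y to its left, z up, the work surface at z = 0. Lengths are in m, angles in degrees, forces in N, time in s.
With the tool pointing down it reaches from about 0.375 to 0.9 m from the base axis. Payload 3.1 kg.
Tool frame: the origin (TCP) lies between the finger pads; the fingertips stand 22 mm ahead of it and the grasp point (between the pads) lies 3 mm ahead of it; z points along the fingers, y is the line along which they close (so a half turn about z gives the same grasp; the last joint's range is limited). The gripper opens to 85 mm and grips with 20 to 120 N. Pads are 22 mm wide; open, the fingers measure 114 mm over their backs; the gripper's body (76 mm by 85 mm) begins 54 mm behind the grasp point. The pads swing forward as they close: fully open they stand 13 mm farther back than shut.
Start: joints at [-83.509, 30.224, 82.088, -0, 67.689, -10.227], TCP at [0.18, -0.599, 0.253] pointing down, gripper open.
Joint ranges: [-176.69, 176.69], [-43.24, 126.21], [12.49, 139.97], [-82, 262], [0, 151.66], [-163.58, 163.58]. Speed limits (degrees/s): [159.86, 159.86, 180, 180, 180, 180].

INTERFACE

Orientations are given as [roll, pitch, yaw] about the fixed x, y, z axes, in that order (R = Rz(yaw) Ry(pitch) Rx(roll)).
In Python, from workcell import get_state, capture, finish_job gives the robot as it stands.
- The arm moves only by the tool servo_tool, never from a script. Its argument "increments" is a list of rows, each an object of numbers: "dx", "dy", "dz": the shift along the world's x, y, z in m; "ax", "ay", "az": the turn, a rotation vector about the world's x, y, z in degrees; "fingers": the opening, from 0 (shut) to 1 (fully open). A call has 1 to 12 rows; each row is the pose to reach, as a shift and turn from the pose commanded when the call began; what a row does not reach only later rows make up. A row lasts 1/12 s, in which the tool goes at most 41.7 mm and 7.16 degrees, less where a joint would pass 70% of its speed; a pose out of reach is approached as far as the arm can. A call with a gripper value outside its range is refused whole. The fingers move at their own pace and stop on an object; "force" is the grip in N (left out, the last holds). Time passes only in rows, so rows that repeat a pose let the fingers close. It gives the time, the measured TCP pose, the force, the opening and the grip force at its end, in the units of the state.
- get_state(): the state, without advancing time (a new reading comes with each control period).
- capture(name): name is "scene" or "top" or "wrist"; returns a dict with "color" (384x512x3 uint8, red, green, blue), "depth" (384x512 float32, m along the optical axis (not along the pixel's ray), 0 where there is no reading), "fx", "fy", "cx", "cy" (pixels), "T" (4x4, takes a point from camera to world coordinates). Camera axes: x right, y up, looking along -z (the intrinsics and any distortion apply to the point x, -y, -z); pixel columns grow to the right and rows downward; lengths in m; the calibration is good to about 2 mm. The wrist camera is an equidistant fisheye: a pixel r from the principal point sees the ray r / f radians off the axis. A picture is of the moment at which its call begins.
- finish_job(): hands the job in; it is judged then, once.
The state is a dict: "time": time; "joint_positions": joint angles; "joint_velocities": joint speeds; "tau": joint torques, N m; "position": TCP position; "ee_rot": TCP orientation; "ft_force": force on the tool from outside, world axes, zero at the start; "torque": the same for the moment, N m; "finger_gap": finger opening in m; "grasp_force": force on a finger pad.
Only numpy, scipy, OpenCV 4.12 (cv2) and the standard library are available. Lean on these libraries where they do the work, as an engineer would, in place of code of your own. Each camera call takes 0.05 s, during which the arm holds its last target. There are 200 camera calls.

TASK

A beaker stands on the pan of the laboratory balance, but the sliding glass top panel and the right-hand side door of the draught shield (right as you face the control panel) have been left open. With the fingertips, gently push both fully shut without slamming them, and then, with the shield shut, press the tare key (the long bar key in the middle of the control panel) and let it go. Leave the beaker on the pan, the other door, the other two keys and everything lying about on the bench as they are.

Things in the scene. Friction and masses are not known exactly. Their poses are not given: they have to be found in the camera images.
- balance: White balance with a glass draught shield, 340 (x) x 210 (y) mm, fixed; origin on the bench under its middle; its own -x is the front, z up. Control deck x -170 to -70, sloping from 46 up to 68 mm high; glass chamber x -70 to 95, solid rear housing behind it. Shield 231 mm high; only the top grip bar stands higher. Pan: 110 mm disc at x 12, y 0, top 81 mm above the bench.
- top_panel (a joint): Opening of the glass top panel, m: 0 = shut against its front stop, growing as it slides to the balance's own +x (backwards), up to 0.115. Starts 0.045 to 0.10 open. Slides at about 1.5 N and stays where it is left. 167 x 172 mm, upper face 231 mm above the bench.
- right_door (a joint): Opening of the right-hand (-y side) glass door, m: 0 = shut against its front stop, growing as it slides to the balance's own +x (backwards), up to 0.115. Starts 0.045 to 0.10 open. Slides at about 1.5 N and stays where it is left. 163 mm long; outer glass face at y -102 of the balance, 73 to 227 mm above the bench.
- left_door (a joint): Opening of the left-hand (+y side) door, the mirror image of the right one, m; it is shut (0) and stays shut.
- top_panel_grip (a point): Centre of the grey grip bar standing on the front edge of the top panel, moving with it: 12 (x) x 70 (y) x 20 mm high, from 231 to 251 mm above the bench. Axes as the balance's. With the panel shut it is at x -62, y 0 of the balance.
- right_door_grip (a point): Centre of the grey grip that sticks out of the right-hand door near its front edge, moving with it: 12 mm (x), reaching from the glass (y -102) out to y -127 of the balance, 165 to 228 mm above the bench. Axes as the balance's. With the door shut it is at x -62, y -114 of the balance. The space beside the glass behind it is free.
- left_door_grip (a point): Centre of the same grip on the left-hand door, at y +114 of the balance.
- tare_key (a joint): Travel of the tare key, m: 0 = up, 0.004 = fully down; spring key, 0.8 N to start, 4 N fully down, comes back by itself. The press counts from about 0.002.
- tare_key_top (a point): Centre of the upper face of the tare key, the long white bar key (22 mm in x, 54 mm in y, standing 6 mm proud of the deck) in the middle of the control deck, x -144, y 0, about 57 mm above the bench. Its own z is the deck's normal (leaning 0.226 rad towards the front); pressed along -z.
- power_key (a joint): Travel of the small round key (16 mm diameter, 74 mm to the +y side of the tare key), m, 0 = up, 0.004 = down: switches the balance off; not to be pressed.
- menu_key (a joint): Travel of the small square key (16 mm, 74 mm to the -y side of the tare key), m, 0 = up, 0.004 = down; not to be pressed.
- pan_beaker: Glass beaker, 50 mm across, 68 mm high, standing on the balance's pan; origin under its middle.
- small_beaker: Glass beaker, 44 mm across, 58 mm high, on the bench to the right of the balance; origin under its middle.
- spatula: Steel spatula 160 mm long (along its x), 16 mm wide, 6 mm high, lying on the bench to the right of the balance.
- weight: Steel knob weight, 31 mm across, 57 mm high, on the bench to the left of the balance.
- weigh_boat: White square open weighing boat, 85 x 85 x 20 mm, on the bench to the left of the balance.
- bottle: White square plastic bottle, 86 x 86 mm, 194 mm high with its cap, on the bench.
- mortar: White porcelain mortar, 114 mm across, 62 mm high, its pestle leaning out to about 98 mm, on the bench.
- amber_jar: Amber glass jar with a white cap, 64 mm across, 85 mm high, on the bench.

How it is judged (in metres and radians):
On the way, in this order (a step that is already met when the one before it is completed fails the run):
1. the draught shield is shut all round (value of joint each of top_panel, right_door, left_door below 0.003 m), for 0.2 s.
2. the tare key is pressed while the shield is shut (all of step 1 and value of joint tare_key above 0.002 m), for 0.05 s.
At the end, for the whole second after the job is handed in: The top panel and both side doors are within 3 mm of shut, all three keys are up again, the beaker stands upright on the pan within 10 mm of its start, and every other thing on the bench is within 30 mm of its start (all of step 1 and value of joint each of tare_key, power_key, menu_key below 0.001 m and not (distance of pan_beaker from where it was at the start of the episode above 0.01 m) and angle between pan_beaker's own z axis and vertical below 0.1 rad and not (distance of small_beaker from where it was at the start of the episode above 0.03 m) and not (distance of spatula from where it was at the start of the episode above 0.03 m) and not (distance of weight from where it was at the start of the episode above 0.03 m) and not (distance of bottle from where it was at the start of the episode above 0.03 m) and not (distance of mortar from where it was at the start of the episode above 0.03 m) and not (distance of amber_jar from where it was at the start of the episode above 0.03 m) and not (distance of weigh_boat from where it was at the start of the episode above 0.03 m)); the robot touches nothing.
It fails at once if the beaker on the pan is lifted or shifted by more than 10 mm (distance of pan_beaker from where it was at the start of the episode above 0.01 m).
It fails at once if something on the bench is picked up or shifted by more than 30 mm (distance of any of small_beaker, spatula, weight, bottle, mortar, amber_jar, weigh_boat from where it was at the start of the episode above 0.03 m).
It fails at once if the left-hand door is opened by more than 10 mm, or the power or menu key is pressed (value of joint left_door above 0.01 m or value of joint any of power_key, menu_key above 0.002 m).
It fails at once if a panel is slammed (moves faster than 0.5 m/s towards shut) (velocity of joint any of top_panel, right_door below -0.5 m/s).
It fails at once if the fingers press on the balance with more than 40 N (contact force between the fingers and balance above 40 N).
It also fails if it takes over 48 s, if anything falls off the work surface, if the arm or the gripper's body presses on something with over 40 N, if the wrist force passes 120 N, or if a joint passes its speed limit or range.

## Working session

There is one attempt and no reset: what is moved stays moved. The work goes in short steps, Python scripts to look and compute and a tool call to move; the robot and the scene stay as the last step left them, time stands still between calls to the robot, and variables do not carry over. Pictures are saved under pics/ and viewed, at most 10 in all, crops included, and the job is handed in when it is done.

Besides the shell and the picture viewer there is one more tool, called after "Call:" by a JSON object that holds its "name" and its "arguments", one argument or row to a line. servo_tool: Moves the arm, as the interface text tells. Its arguments: {"type":"object","properties":{"increments":{"type":"array","items":{"type":"object","properties":{"dx":{"type":"number"},"dy":{"type":"number"},"dz":{"type":"number"},"ax":{"type":"number"},"ay":{"type":"number"},"az":{"type":"number"},"fingers":{"type":"number"}}}},"force":{"type":"number"}},"required":["increments"]}

```bash
mkdir -p pics && python3 - <<'E'
from workcell import get_state,capture
import cv2,numpy as np
s=get_state();print(s['time'],s['position'],s['ee_rot'],s['finger_gap'])
for n in('scene','top'):
    c=capture(n);np.savez(n,**c);cv2.imwrite(f'pics/{n}.png',c['color'][...,::-1])
    print(n,c['fx'],c['cx'],c['cy'],np.round(c['T'],3).tolist())
E
```

```text
0.0 [ 0.17973466 -0.59788189  0.25232997] [-1.79875612e+02 -2.17170212e-02  1.67172582e+01] 0.08556414263605118
scene 433.15881334506685 259.3406641096936 189.51882366554722 [[-0.382, 0.872, -0.306, 0.215], [-0.924, -0.36, 0.127, 0.152], [0.001, 0.331, 0.944, 1.267], [0.0, 0.0, 0.0, 1.0]]
top 441.9192706536284 264.56019700677285 187.6256264611023 [[0.017, 0.992, -0.123, 0.364], [-1.0, 0.017, -0.004, -0.003], [-0.002, 0.123, 0.992, 1.691], [0.0, 0.0, 0.0, 1.0]]
```

View pics/scene.png

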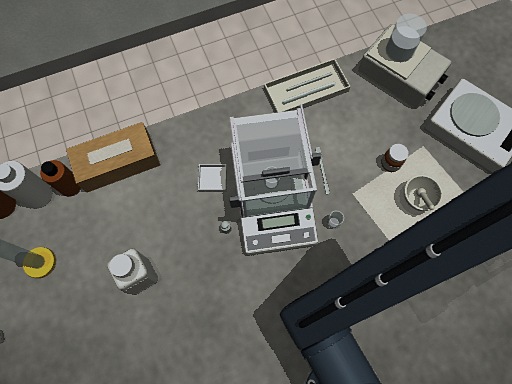

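View pics/top.png

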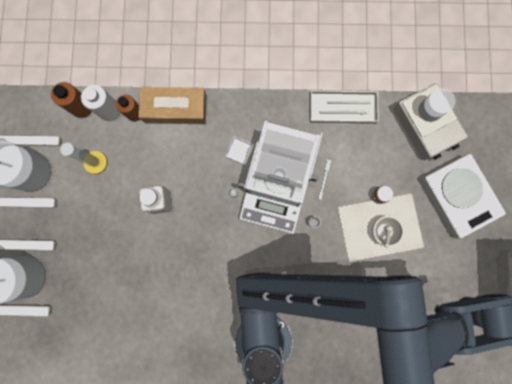

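The scene view shows the balance at about (275,180): top grip bar at (275,172), right grip at (317,157), tare key at (281,238). The small beaker is at (335,219) and the spatula at (323,175).

```bash
cat > h.py <<'E'
import numpy as np,cv2
def load(n): return dict(np.load(n+'.npz'))
def ray(c,u,v):
    d=np.array([(u-c['cx'])/c['fx'],-(v-c['cy'])/c['fy'],-1.]);return c['T'][:3,:3]@d,c['T'][:3,3]
def onz(c,u,v,z):
    d,o=ray(c,u,v);return (o+d*(z-o[2])/d[2])
def cloud(c):
    v,u=np.mgrid[:384,:512];Z=c['depth']
    p=np.stack([(u-c['cx'])/c['fx']*Z,-(v-c['cy'])/c['fy']*Z,-Z],-1)
    return p@c['T'][:3,:3].T+c['T'][:3,3]
E
python3 - <<'E'
from h import *
for n,(a,b,w,h,k) in {'scene':(190,95,160,165,4.5)}.items():
    c=load(n);cr=c['color'][b:b+h,a:a+w,::-1]
    cv2.imwrite('pics/crop.png',cv2.resize(cr,(720,int(h*4.5)))[:600] if 0 else cv2.resize(cr,None,fx=3.6,fy=3.6,interpolation=cv2.INTER_CUBIC))
P=cloud(load('scene'))
for q in [(275,172),(317,157),(237,203),(281,238),(270,115),(280,250),(300,240),(270,150),(305,160)]:
    print(q,P[q[1],q[0]].round(3))
E
```

```text
(275, 172) [ 0.573 -0.04   0.249]
(317, 157) [ 0.579 -0.163  0.224]
(237, 203) [0.547 0.076 0.203]
(281, 238) [ 0.447 -0.012  0.06 ]
(270, 115) [ 0.739 -0.097  0.225]
(280, 250) [ 0.424 -0.001  0.016]
(300, 240) [ 0.423 -0.061  0.049]
(270, 150) [ 0.642 -0.056  0.229]
(305, 160) [ 0.581 -0.129  0.23 ]
```

View pics/crop.png

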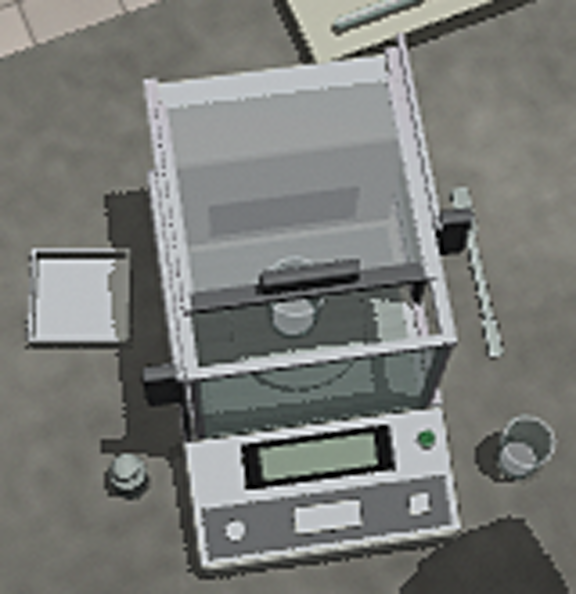

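The crop shows the tare key at full-image pixel (281,238), the round power key at (255,242) and the square menu key at (307,235). Next: blob centroids for the grips and keys, and from them the balance pose.

```bash
python3 - <<'E'
from h import *
for n in('scene','top'):
    c=load(n);P=cloud(c);g=c['color'].astype(int);dark=g.max(-1)<75
    z=P[...,2];roi=(P[...,0]>.38)&(P[...,0]<.8)&(abs(P[...,1]+.04)<.2)
    m=roi&(z>.24)&(z<.26)
    q=P[m];print(n,'topgrip',m.sum(),q.mean(0).round(4),q.min(0).round(3),q.max(0).round(3))
    m=roi&dark&(z>.15)&(z<.235)
    k,l,st,ce=cv2.connectedComponentsWithStats(m.astype(np.uint8))
    for i in range(1,k):
        if st[i,4]>8:
            q=P[l==i];t=q[q[:,2]>.22]
            print(' dark',ce[i].round(1),st[i,4],q.mean(0).round(3),'top',len(t),t.mean(0).round(4) if len(t) else '')
    # white keys on grey strip
    d,o=ray(c,0,0)
    m=(g.min(-1)>150)&roi&(z<.08)&(z>.03)
    k,l,st,ce=cv2.connectedComponentsWithStats(m.astype(np.uint8),connectivity=4)
    for i in range(1,k):
        if 3<st[i,4]<400: print(' white',ce[i].round(1),st[i,4],onz(c,*ce[i],.057).round(4),np.median(P[l==i][:,2]).round(3))
    # high rim/glass points z .22-.235 min-area rect
    m=roi&(z>.215)&(z<.236)&~dark
    r=cv2.minAreaRect(P[m][:,:2].astype(np.float32));print(' upper rect',r)
    m=roi&(z>.012)&(abs(P[...,1]+.04)<.2)
E
```

```text
scene topgrip 150 [ 0.5746 -0.0418  0.2493] [ 0.562 -0.077  0.24 ] [ 0.588 -0.009  0.255]
 dark [315.5 160.5] 68 [ 0.579 -0.162  0.201] top 11 [ 0.5793 -0.1603  0.2235]
 dark [285.5 175.5] 14 [ 0.56  -0.065  0.23 ] top 14 [ 0.5603 -0.0646  0.2303]
 dark [311.4 194.7] 39 [ 0.498 -0.114  0.189] top 5 [ 0.4987 -0.1109  0.222 ]
 dark [294.  193.5] 13 [ 0.51  -0.067  0.219] top 5 [ 0.5114 -0.0607  0.2215]
 dark [264.1 200.4] 18 [0.529 0.008 0.196] top 2 [0.5312 0.0183 0.2234]
 dark [235.8 203.7] 86 [0.549 0.079 0.197] top 12 [0.5489 0.079  0.224 ]
 dark [244.8 203.2] 29 [0.541 0.057 0.196] top 5 [0.5398 0.0521 0.2222]
 white [300.6 183. ] 95 [ 0.5789 -0.1327  0.057 ] 0.07
 white [311. 205.] 6 [ 0.5048 -0.1326  0.057 ] 0.073
 white [224.8 224. ] 29 [0.5475 0.121  0.057 ] 0.056
 white [306.  234.5] 26 [ 0.4301 -0.0824  0.057 ] 0.057
 white [280.6 238.1] 131 [ 0.4483 -0.0112  0.057 ] 0.058
 white [254.9 242. ] 20 [0.4658 0.0607 0.057 ] 0.057
 upper rect ((0.6402443051338196, -0.060415372252464294), (0.25070488452911377, 0.2513125538825989), 75.76246643066406)
top topgrip 88 [ 0.5792 -0.0402  0.2491] [ 0.563 -0.126  0.24 ] [0.679 0.036 0.257]
 white [275.9 188.7] 361 [ 0.5629 -0.0381  0.057 ] 0.069
 white [274.2 185.2] 8 [ 0.5758 -0.0319  0.057 ] 0.078
 white [277.  187.4] 7 [ 0.5678 -0.0422  0.057 ] 0.078
 white [233.5 192.1] 35 [0.5478 0.1195 0.057 ] 0.052
 white [271.4 206.9] 71 [ 0.4947 -0.0223  0.057 ] 0.064
 white [248.4 214.2] 21 [0.4662 0.0622 0.057 ] 0.053
 white [267.8 219.4] 101 [ 0.4484 -0.01    0.057 ] 0.057
 white [320. 222.] 5 [ 0.442  -0.2025  0.057 ] 0.06
 white [287.1 224.7] 24 [ 0.4302 -0.0814  0.057 ] 0.056
 white [314.5 227. ] 4 [ 0.4233 -0.1823  0.057 ] 0.054
 upper rect ((0.6415784955024719, -0.05819062888622284), (0.2514708638191223, 0.25107577443122864), 75.68002319335938)
```

Call:
{"name": "servo_tool", "arguments": {
  "increments": [
    {"dz": 0.03,"fingers": 0},
    {"dx": 0.03,"dy": 0.03,"dz": 0.05,"az": 7,"fingers": 0},
    {"dx": 0.06,"dy": 0.055,"dz": 0.05,"az": 14,"fingers": 0},
    {"dx": 0.09,"dy": 0.08,"dz": 0.05,"az": 21,"fingers": 0},
    {"dx": 0.12,"dy": 0.11,"dz": 0.05,"az": 28,"fingers": 0},
    {"dx": 0.15,"dy": 0.135,"dz": 0.05,"az": 35,"fingers": 0},
    {"dx": 0.18,"dy": 0.16,"dz": 0.05,"az": 42,"fingers": 0},
    {"dx": 0.21,"dy": 0.19,"dz": 0.05,"az": 49,"fingers": 0},
    {"dx": 0.24,"dy": 0.22,"dz": 0.05,"az": 56,"fingers": 0},
    {"dx": 0.27,"dy": 0.25,"dz": 0.05,"az": 59,"fingers": 0},
    {"dx": 0.3,"dy": 0.28,"dz": 0.05,"az": 59,"fingers": 0},
    {"dx": 0.33,"dy": 0.305,"dz": 0.05,"az": 59,"fingers": 0}
  ]
}}

```text
invalid input at $.increments[0]: expected keys dx, dy, dz, ax, ay, az, fingers
```

Call:
{"name": "servo_tool", "arguments": {
  "increments": [
    {"dx": 0,"dy": 0,"dz": 0.03,"ax": 0,"ay": 0,"az": 0,"fingers": 0},
    {"dx": 0.03,"dy": 0.03,"dz": 0.05,"ax": 0,"ay": 0,"az": 7,"fingers": 0},
    {"dx": 0.06,"dy": 0.055,"dz": 0.05,"ax": 0,"ay": 0,"az": 14,"fingers": 0},
    {"dx": 0.09,"dy": 0.08,"dz": 0.05,"ax": 0,"ay": 0,"az": 21,"fingers": 0},
    {"dx": 0.12,"dy": 0.11,"dz": 0.05,"ax": 0,"ay": 0,"az": 28,"fingers": 0},
    {"dx": 0.15,"dy": 0.135,"dz": 0.05,"ax": 0,"ay": 0,"az": 35,"fingers": 0},
    {"dx": 0.18,"dy": 0.16,"dz": 0.05,"ax": 0,"ay": 0,"az": 42,"fingers": 0},
    {"dx": 0.21,"dy": 0.19,"dz": 0.05,"ax": 0,"ay": 0,"az": 49,"fingers": 0},
    {"dx": 0.24,"dy": 0.22,"dz": 0.05,"ax": 0,"ay": 0,"az": 56,"fingers": 0},
    {"dx": 0.27,"dy": 0.25,"dz": 0.05,"ax": 0,"ay": 0,"az": 59,"fingers": 0},
    {"dx": 0.3,"dy": 0.28,"dz": 0.05,"ax": 0,"ay": 0,"az": 59,"fingers": 0},
    {"dx": 0.33,"dy": 0.305,"dz": 0.05,"ax": 0,"ay": 0,"az": 59,"fingers": 0}
  ]
}}

```text
time: 1.1
position: [0.5101, -0.2915, 0.3029]
ee_rot: [-179.9, -0.0, 75.7]
ft_force: [0.1, -0.8, 0.6]
finger_gap: -0.0002
grasp_force: 0.0
```

Call:
{"name": "servo_tool", "arguments": {
  "increments": [
    {"dx": 0.03,"dy": 0.03,"dz": 0,"ax": 0,"ay": 0,"az": 0.2,"fingers": 0},
    {"dx": 0.06,"dy": 0.06,"dz": 0,"ax": 0,"ay": 0,"az": 0.2,"fingers": 0},
    {"dx": 0.09,"dy": 0.09,"dz": 0,"ax": 0,"ay": 0,"az": 0.2,"fingers": 0},
    {"dx": 0.1125,"dy": 0.111,"dz": 0,"ax": 0,"ay": 0,"az": 0.2,"fingers": 0},
    {"dx": 0.1125,"dy": 0.111,"dz": 0,"ax": 0,"ay": 0,"az": 0.2,"fingers": 0}
  ]
}}

```text
time: 1.52
position: [0.6258, -0.1775, 0.3026]
ee_rot: [179.9, -0.2, 76.3]
ft_force: [-0.3, -1.0, 0.2]
finger_gap: -0.0001
grasp_force: 0.0
```

```bash
python3 - <<'E'
from workcell import *
import cv2,numpy as np
c=capture('wrist');cv2.imwrite('pics/w1.png',c['color'][...,::-1])
s=capture('scene');cv2.imwrite('pics/s1.png',cv2.resize(s['color'][60:280,180:440,::-1],None,fx=2.3,fy=2.3))
cv2.imwrite('pics/c1.png',np.hstack([cv2.resize(c['color'][...,::-1],(440,330)),cv2.resize(s['color'][80:260,180:370,::-1],(348,330))]))
print(get_state()['position'])
E
```

```text
[ 0.62224392 -0.18147373  0.30241328]
```

View pics/c1.png

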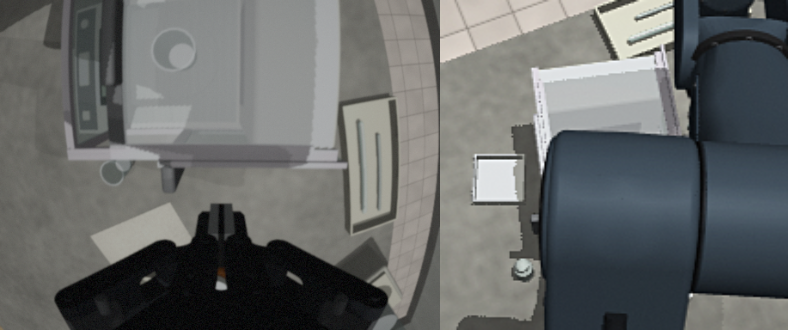

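The wrist view shows the closed fingertips at (221,215), behind and outside the door grip at (173,177), with clear space below them. I'll descend and then push.

Call:
{"name": "servo_tool", "arguments": {
  "increments": [
    {"dx": 0,"dy": 0,"dz": -0.03,"ax": 0,"ay": 0,"az": 0,"fingers": 0},
    {"dx": 0,"dy": 0,"dz": -0.06,"ax": 0,"ay": 0,"az": 0,"fingers": 0},
    {"dx": 0,"dy": 0,"dz": -0.085,"ax": 0,"ay": 0,"az": 0,"fingers": 0},
    {"dx": 0,"dy": 0,"dz": -0.085,"ax": 0,"ay": 0,"az": 0,"fingers": 0},
    {"dx": 0,"dy": 0,"dz": -0.085,"ax": 0,"ay": 0,"az": 0,"fingers": 0}
  ]
}}

```text
time: 2.03
position: [0.6202, -0.1838, 0.217]
ee_rot: [-179.8, -0.0, 75.8]
ft_force: [-1.2, -0.1, 0.2]
finger_gap: 0.0001
grasp_force: 0.0
```

```bash
python3 - <<'E'
from workcell import *
import cv2,numpy as np
c=capture('wrist');cv2.imwrite('pics/w2.png',c['color'][...,::-1]);s=get_state();print(s['position'],s['ft_force'])
E
```

```text
[ 0.62162717 -0.18418849  0.2188824 ] [-0.17256349  0.69082151  0.30764506]
```

View pics/w2.png

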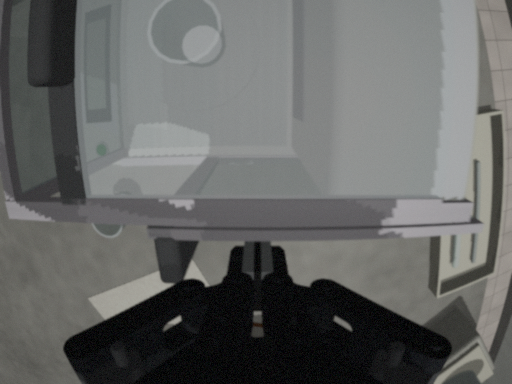

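The wrist view shows the grip at (178,258) and the tips at (258,245), beside the glass and level with the grip. I'll push along the balance's −x, (−0.970, 0.243) in world axes.

Call:
{"name": "servo_tool", "arguments": {
  "increments": [
    {"dx": -0.0097,"dy": 0.0024,"dz": 0,"ax": 0,"ay": 0,"az": 0,"fingers": 0},
    {"dx": -0.0194,"dy": 0.0049,"dz": 0,"ax": 0,"ay": 0,"az": 0,"fingers": 0},
    {"dx": -0.0291,"dy": 0.0073,"dz": 0,"ax": 0,"ay": 0,"az": 0,"fingers": 0},
    {"dx": -0.0388,"dy": 0.0097,"dz": 0,"ax": 0,"ay": 0,"az": 0,"fingers": 0},
    {"dx": -0.0485,"dy": 0.0122,"dz": 0,"ax": 0,"ay": 0,"az": 0,"fingers": 0},
    {"dx": -0.0582,"dy": 0.0146,"dz": 0,"ax": 0,"ay": 0,"az": 0,"fingers": 0},
    {"dx": -0.0679,"dy": 0.017,"dz": 0,"ax": 0,"ay": 0,"az": 0,"fingers": 0},
    {"dx": -0.0776,"dy": 0.0194,"dz": 0,"ax": 0,"ay": 0,"az": 0,"fingers": 0},
    {"dx": -0.0854,"dy": 0.0214,"dz": 0,"ax": 0,"ay": 0,"az": 0,"fingers": 0},
    {"dx": -0.0893,"dy": 0.0224,"dz": 0,"ax": 0,"ay": 0,"az": 0,"fingers": 0},
    {"dx": -0.0893,"dy": 0.0224,"dz": 0,"ax": 0,"ay": 0,"az": 0,"fingers": 0}
  ]
}}

```text
time: 3.0
position: [0.5326, -0.1609, 0.2199]
ee_rot: [179.9, 0.0, 75.9]
ft_force: [-0.5, 0.3, -0.1]
finger_gap: -0.0001
grasp_force: 0.0
```

Call:
{"name": "servo_tool", "arguments": {
  "increments": [
    {"dx": -0.0029,"dy": 0.0007,"dz": 0,"ax": 0,"ay": 0,"az": 0,"fingers": 0},
    {"dx": -0.0058,"dy": 0.0015,"dz": 0,"ax": 0,"ay": 0,"az": 0,"fingers": 0},
    {"dx": -0.0087,"dy": 0.0022,"dz": 0,"ax": 0,"ay": 0,"az": 0,"fingers": 0}
  ]
}}

```text
time: 3.25
position: [0.5245, -0.1586, 0.2187]
ee_rot: [179.9, 0.0, 75.9]
ft_force: [1.4, -0.5, 0.3]
finger_gap: -0.0
grasp_force: 0.7
```

```bash
python3 - <<'E'
from workcell import *
import cv2,numpy as np
c=capture('wrist');cv2.imwrite('pics/w3.png',c['color'][...,::-1]);s=get_state();print(s['position'],s['ft_force'])
E
```

```text
[ 0.5235297  -0.15815156  0.2183676 ] [0.91213874 0.72509652 0.3806812 ]
```

View pics/w3.png

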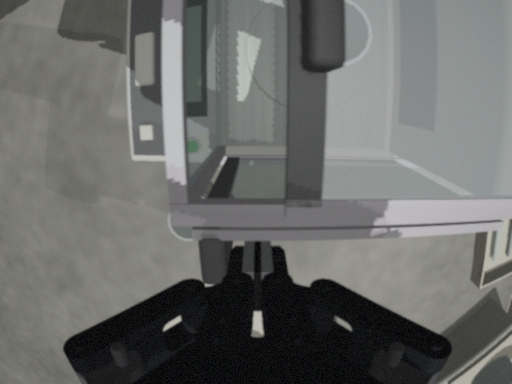

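The wrist view shows the grip at (215,258) now against the fingertips. I'll continue slowly to the stop.

Call:
{"name": "servo_tool", "arguments": {
  "increments": [
    {"dx": -0.0019,"dy": 0.0005,"dz": 0,"ax": 0,"ay": 0,"az": 0,"fingers": 0},
    {"dx": -0.0039,"dy": 0.001,"dz": 0,"ax": 0,"ay": 0,"az": 0,"fingers": 0},
    {"dx": -0.0058,"dy": 0.0015,"dz": 0,"ax": 0,"ay": 0,"az": 0,"fingers": 0}
  ]
}}

```text
time: 3.55
position: [0.5182, -0.1567, 0.2182]
ee_rot: [180.0, 0.0, 75.9]
ft_force: [0.9, -0.9, 0.9]
finger_gap: 0.0003
grasp_force: 0.7
```

Call:
{"name": "servo_tool", "arguments": {
  "increments": [
    {"dx": -0.0019,"dy": 0.0005,"dz": 0,"ax": 0,"ay": 0,"az": 0,"fingers": 0},
    {"dx": -0.0029,"dy": 0.0007,"dz": 0,"ax": 0,"ay": 0,"az": 0,"fingers": 0}
  ]
}}

```text
time: 3.72
position: [0.5159, -0.1562, 0.2183]
ee_rot: [179.9, 0.0, 75.9]
ft_force: [5.1, -1.3, -3.0]
finger_gap: -0.0001
grasp_force: 2.4
```

Call:
{"name": "servo_tool", "arguments": {
  "increments": [
    {"dx": -0.0008,"dy": 0.0002,"dz": 0,"ax": 0,"ay": 0,"az": 0,"fingers": 0},
    {"dx": -0.0015,"dy": 0.0004,"dz": 0,"ax": 0,"ay": 0,"az": 0,"fingers": 0}
  ]
}}

```text
time: 3.88
position: [0.5158, -0.1562, 0.2184]
ee_rot: [179.7, 0.0, 75.9]
ft_force: [7.5, -1.5, -3.9]
finger_gap: -0.0001
grasp_force: 3.8
```

The force rises with no further motion, so the door is on its stop (fingers at local x −43, about as expected). I'll back off, rise, and move behind the top grip.

Call:
{"name": "servo_tool", "arguments": {
  "increments": [
    {"dx": 0.0146,"dy": -0.0036,"dz": 0,"ax": 0,"ay": 0,"az": 0,"fingers": 0},
    {"dx": 0.0194,"dy": -0.0049,"dz": 0.03,"ax": 0,"ay": 0,"az": 0,"fingers": 0},
    {"dx": 0.0194,"dy": -0.0049,"dz": 0.065,"ax": 0,"ay": 0,"az": 0,"fingers": 0},
    {"dx": 0.025,"dy": -0.0049,"dz": 0.095,"ax": 0,"ay": 0,"az": 0,"fingers": 0},
    {"dx": 0.045,"dy": 0.025,"dz": 0.095,"ax": 0,"ay": 0,"az": 0,"fingers": 0},
    {"dx": 0.065,"dy": 0.055,"dz": 0.095,"ax": 0,"ay": 0,"az": 0,"fingers": 0},
    {"dx": 0.085,"dy": 0.085,"dz": 0.095,"ax": 0,"ay": 0,"az": 0,"fingers": 0},
    {"dx": 0.102,"dy": 0.103,"dz": 0.095,"ax": 0,"ay": 0,"az": 0,"fingers": 0},
    {"dx": 0.102,"dy": 0.103,"dz": 0.095,"ax": 0,"ay": 0,"az": 0,"fingers": 0},
    {"dx": 0.102,"dy": 0.103,"dz": 0.07,"ax": 0,"ay": 0,"az": 0,"fingers": 0},
    {"dx": 0.102,"dy": 0.103,"dz": 0.055,"ax": 0,"ay": 0,"az": 0,"fingers": 0},
    {"dx": 0.102,"dy": 0.103,"dz": 0.055,"ax": 0,"ay": 0,"az": 0,"fingers": 0}
  ]
}}

```text
time: 4.88
position: [0.6123, -0.052, 0.2691]
ee_rot: [-179.4, 0.0, 75.9]
ft_force: [-0.6, 0.0, -1.3]
finger_gap: 0.0003
grasp_force: 0.0
```

```bash
python3 - <<'E'
from workcell import *
import cv2,numpy as np
c=capture('wrist');cv2.imwrite('pics/w4.png',c['color'][...,::-1]);s=get_state();print(s['position'],s['ft_force'])
E
```

```text
[ 0.61341475 -0.05244117  0.2709699 ] [ 0.1481054  -0.48319272 -0.37850981]
```

View pics/w4.png

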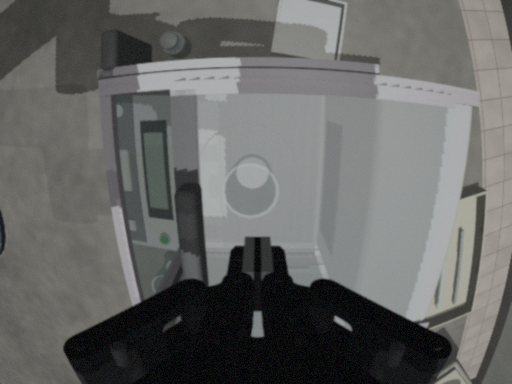

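The bar is at (190,185–280) and the tips at (258,240), behind it. I'll lower to about 8 mm above the glass and push.

Call:
{"name": "servo_tool", "arguments": {
  "increments": [
    {"dx": 0,"dy": 0,"dz": -0.005,"ax": 0,"ay": 0,"az": 0,"fingers": 0},
    {"dx": 0,"dy": 0,"dz": -0.01,"ax": 0,"ay": 0,"az": 0,"fingers": 0},
    {"dx": -0.0078,"dy": 0.0019,"dz": -0.01,"ax": 0,"ay": 0,"az": 0,"fingers": 0},
    {"dx": -0.0155,"dy": 0.0039,"dz": -0.01,"ax": 0,"ay": 0,"az": 0,"fingers": 0},
    {"dx": -0.0233,"dy": 0.0058,"dz": -0.01,"ax": 0,"ay": 0,"az": 0,"fingers": 0},
    {"dx": -0.031,"dy": 0.0078,"dz": -0.01,"ax": 0,"ay": 0,"az": 0,"fingers": 0},
    {"dx": -0.0388,"dy": 0.0097,"dz": -0.01,"ax": 0,"ay": 0,"az": 0,"fingers": 0},
    {"dx": -0.0466,"dy": 0.0117,"dz": -0.01,"ax": 0,"ay": 0,"az": 0,"fingers": 0},
    {"dx": -0.0524,"dy": 0.0131,"dz": -0.01,"ax": 0,"ay": 0,"az": 0,"fingers": 0},
    {"dx": -0.0563,"dy": 0.0141,"dz": -0.01,"ax": 0,"ay": 0,"az": 0,"fingers": 0}
  ]
}}

```text
time: 5.77
position: [0.5588, -0.0383, 0.2638]
ee_rot: [180.0, 0.0, 75.9]
ft_force: [1.4, -0.1, 1.2]
finger_gap: 0.0001
grasp_force: 0.9
```

Call:
{"name": "servo_tool", "arguments": {
  "increments": [
    {"dx": -0.0019,"dy": 0.0005,"dz": 0,"ax": 0,"ay": 0,"az": 0,"fingers": 0},
    {"dx": -0.0039,"dy": 0.001,"dz": 0,"ax": 0,"ay": 0,"az": 0,"fingers": 0}
  ]
}}

```text
time: 5.93
position: [0.5558, -0.0376, 0.2637]
ee_rot: [179.9, 0.0, 75.9]
ft_force: [1.3, -1.4, 1.8]
finger_gap: -0.0002
grasp_force: 1.0
```

Call:
{"name": "servo_tool", "arguments": {
  "increments": [
    {"dx": -0.0019,"dy": 0.0005,"dz": 0,"ax": 0,"ay": 0,"az": 0,"fingers": 0},
    {"dx": -0.0039,"dy": 0.001,"dz": 0,"ax": 0,"ay": 0,"az": 0,"fingers": 0},
    {"dx": -0.0058,"dy": 0.0015,"dz": 0,"ax": 0,"ay": 0,"az": 0,"fingers": 0},
    {"dx": -0.0073,"dy": 0.0018,"dz": 0,"ax": 0,"ay": 0,"az": 0,"fingers": 0}
  ]
}}

```text
time: 6.27
position: [0.5483, -0.0357, 0.2634]
ee_rot: [180.0, -0.0, 75.9]
ft_force: [1.5, -1.1, 2.2]
finger_gap: 0.0002
grasp_force: 1.1
```

Call:
{"name": "servo_tool", "arguments": {
  "increments": [
    {"dx": -0.0015,"dy": 0.0004,"dz": 0,"ax": 0,"ay": 0,"az": 0,"fingers": 0},
    {"dx": -0.0029,"dy": 0.0007,"dz": 0,"ax": 0,"ay": 0,"az": 0,"fingers": 0}
  ]
}}

```text
time: 6.43
position: [0.5454, -0.0349, 0.2633]
ee_rot: [180.0, -0.0, 75.9]
ft_force: [1.4, -0.6, 2.4]
finger_gap: 0.0001
grasp_force: 1.1
```

Call:
{"name": "servo_tool", "arguments": {
  "increments": [
    {"dx": -0.0015,"dy": 0.0004,"dz": 0,"ax": 0,"ay": 0,"az": 0,"fingers": 0},
    {"dx": -0.0024,"dy": 0.0006,"dz": 0,"ax": 0,"ay": 0,"az": 0,"fingers": 0}
  ]
}}

```text
time: 6.6
position: [0.5448, -0.0348, 0.2636]
ee_rot: [179.7, -0.0, 75.9]
ft_force: [7.1, -0.7, -1.5]
finger_gap: -0.0001
grasp_force: 3.0
```

Call:
{"name": "servo_tool", "arguments": {
  "increments": [
    {"dx": -0.001,"dy": 0.0003,"dz": 0,"ax": 0,"ay": 0,"az": 0,"fingers": 0},
    {"dx": -0.001,"dy": 0.0003,"dz": 0,"ax": 0,"ay": 0,"az": 0,"fingers": 0}
  ]
}}

```text
time: 6.77
position: [0.5448, -0.0348, 0.2636]
ee_rot: [179.6, -0.0, 75.9]
ft_force: [7.4, -1.2, -1.8]
finger_gap: 0.0005
grasp_force: 3.1
```

Call:
{"name": "servo_tool", "arguments": {
  "increments": [
    {"dx": 0.0126,"dy": -0.003,"dz": 0,"ax": 0,"ay": 0,"az": 0,"fingers": 0},
    {"dx": 0.0165,"dy": -0.004,"dz": 0.025,"ax": 0,"ay": 0,"az": 0,"fingers": 0},
    {"dx": 0.0165,"dy": -0.004,"dz": 0.05,"ax": 0,"ay": 0,"az": 0,"fingers": 0},
    {"dx": 0.0165,"dy": -0.004,"dz": 0.06,"ax": 0,"ay": 0,"az": -7,"fingers": 0},
    {"dx": 0.005,"dy": -0.001,"dz": 0.06,"ax": 0,"ay": 0,"az": -14,"fingers": 0},
    {"dx": -0.01,"dy": 0.0025,"dz": 0.06,"ax": 0,"ay": 0,"az": -21,"fingers": 0},
    {"dx": -0.025,"dy": 0.006,"dz": 0.06,"ax": 0,"ay": 0,"az": -28,"fingers": 0},
    {"dx": -0.04,"dy": 0.01,"dz": 0.06,"ax": 0,"ay": 0,"az": -35,"fingers": 0},
    {"dx": -0.055,"dy": 0.014,"dz": 0.06,"ax": 0,"ay": 0,"az": -42,"fingers": 0},
    {"dx": -0.07,"dy": 0.018,"dz": 0.06,"ax": 0,"ay": 0,"az": -49,"fingers": 0},
    {"dx": -0.085,"dy": 0.021,"dz": 0.06,"ax": 0,"ay": 0,"az": -56,"fingers": 0},
    {"dx": -0.097,"dy": 0.024,"dz": 0.06,"ax": 0,"ay": 0,"az": -63,"fingers": 0}
  ]
}}

```text
time: 7.77
position: [0.4422, -0.0093, 0.3223]
ee_rot: [-179.9, 0.3, 12.6]
ft_force: [0.5, 0.6, -0.2]
finger_gap: 0.0001
grasp_force: 0.0
```

Call:
{"name": "servo_tool", "arguments": {
  "increments": [
    {"dx": 0.001,"dy": 0,"dz": 0,"ax": 0,"ay": 0,"az": -7,"fingers": 0},
    {"dx": 0.001,"dy": 0,"dz": -0.01,"ax": 0,"ay": 0,"az": -14,"fingers": 0},
    {"dx": 0.001,"dy": 0,"dz": -0.035,"ax": 0,"ay": 0,"az": -21,"fingers": 0},
    {"dx": 0.001,"dy": 0,"dz": -0.065,"ax": 0,"ay": 0,"az": -26.8,"fingers": 0},
    {"dx": 0.001,"dy": 0,"dz": -0.095,"ax": 0,"ay": 0,"az": -26.8,"fingers": 0},
    {"dx": 0.001,"dy": 0,"dz": -0.125,"ax": 0,"ay": 0,"az": -26.8,"fingers": 0},
    {"dx": 0.001,"dy": 0,"dz": -0.155,"ax": 0,"ay": 0,"az": -26.8,"fingers": 0},
    {"dx": 0.001,"dy": 0,"dz": -0.18,"ax": 0,"ay": 0,"az": -26.8,"fingers": 0},
    {"dx": 0.001,"dy": 0,"dz": -0.2,"ax": 0,"ay": 0,"az": -26.8,"fingers": 0},
    {"dx": 0.001,"dy": 0,"dz": -0.21,"ax": 0,"ay": 0,"az": -26.8,"fingers": 0},
    {"dx": 0.001,"dy": 0,"dz": -0.21,"ax": 0,"ay": 0,"az": -26.8,"fingers": 0}
  ]
}}

```text
time: 8.68
position: [0.4431, -0.0093, 0.1108]
ee_rot: [-180.0, 0.5, -13.9]
ft_force: [-0.6, 0.2, 0.0]
finger_gap: -0.0001
grasp_force: 0.0
```

```bash
python3 - <<'E'
from workcell import *
import cv2,numpy as np
c=capture('wrist');s=capture('scene')
cv2.imwrite('pics/c5.png',np.hstack([cv2.resize(c['color'][...,::-1],(440,330)),cv2.resize(s['color'][80:260,180:370,::-1],(348,330))]))
s=get_state();print(s['position'],s['ft_force'],s['ee_rot'])
E
```

```text
[ 0.44495001 -0.00978587  0.11287026] [0.11675849 0.01045474 0.21543261] [-179.99245611    0.1851143   -13.8793666 ]
```

View pics/c5.png

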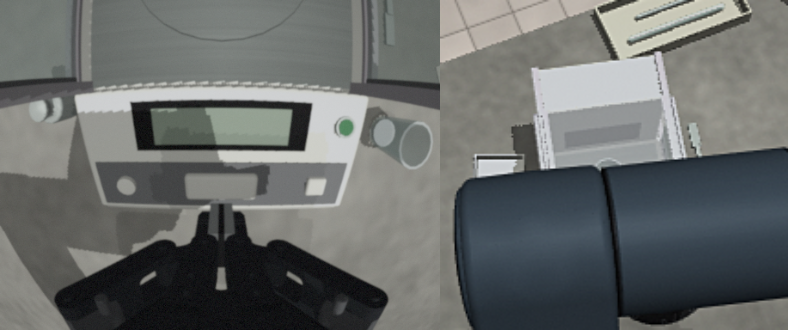

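The wrist view shows the tips at (221,207), centred sideways on the tare key at (221,185), with the menu and power keys well clear. A quick ray check on the key position comes before the press.

```bash
python3 - <<'E'
from workcell import *
import numpy as np
c=capture('wrist')
for u,v in [(221,172),(221,199),(186,186),(257,186)]:
    u,v=u*512/440,v*384/330
    a=np.array([u-c['cx'],v-c['cy']])/c['fx'];r=np.hypot(*a)
    d=np.array([np.sin(r)*a[0]/r,-np.sin(r)*a[1]/r,-np.cos(r)]);d=c['T'][:3,:3]@d;o=c['T'][:3,3]
    print((o+d*(.057-o[2])/d[2]).round(4))
print(get_state()['position'])
E
```

```text
[ 0.4613 -0.0141  0.057 ]
[ 0.4401 -0.0088  0.057 ]
[0.4568 0.0142 0.057 ]
[ 0.4439 -0.0377  0.057 ]
[ 0.44562438 -0.00996588  0.11348028]
```

Call:
{"name": "servo_tool", "arguments": {
  "increments": [
    {"dx": 0.003,"dy": -0.001,"dz": -0.01,"ax": 0,"ay": 0,"az": 0,"fingers": 0},
    {"dx": 0.003,"dy": -0.001,"dz": -0.02,"ax": 0,"ay": 0,"az": 0,"fingers": 0},
    {"dx": 0.003,"dy": -0.001,"dz": -0.027,"ax": 0,"ay": 0,"az": 0,"fingers": 0},
    {"dx": 0.003,"dy": -0.001,"dz": -0.029,"ax": 0,"ay": 0,"az": 0,"fingers": 0},
    {"dx": 0.003,"dy": -0.001,"dz": -0.029,"ax": 0,"ay": 0,"az": 0,"fingers": 0}
  ]
}}

```text
time: 9.25
position: [0.4488, -0.0111, 0.084]
ee_rot: [-180.0, 0.1, -13.9]
ft_force: [-0.0, 1.0, 0.1]
finger_gap: 0.0001
grasp_force: 0.0
```

Call:
{"name": "servo_tool", "arguments": {
  "increments": [
    {"dx": 0,"dy": 0,"dz": -0.001,"ax": 0,"ay": 0,"az": 0,"fingers": 0},
    {"dx": 0,"dy": 0,"dz": -0.002,"ax": 0,"ay": 0,"az": 0,"fingers": 0}
  ]
}}

```text
time: 9.42
position: [0.4493, -0.0112, 0.0826]
ee_rot: [180.0, -0.1, -13.9]
ft_force: [-1.2, -0.0, 0.2]
finger_gap: -0.0001
grasp_force: 0.0
```

Call:
{"name": "servo_tool", "arguments": {
  "increments": [
    {"dx": 0,"dy": 0,"dz": -0.001,"ax": 0,"ay": 0,"az": 0,"fingers": 0},
    {"dx": 0,"dy": 0,"dz": -0.002,"ax": 0,"ay": 0,"az": 0,"fingers": 0},
    {"dx": 0,"dy": 0,"dz": -0.002,"ax": 0,"ay": 0,"az": 0,"fingers": 0}
  ]
}}

```text
time: 9.67
position: [0.4495, -0.0113, 0.0805]
ee_rot: [180.0, -0.1, -13.9]
ft_force: [1.1, -0.1, 1.7]
finger_gap: -0.0001
grasp_force: 0.9
```

Call:
{"name": "servo_tool", "arguments": {
  "increments": [
    {"dx": 0,"dy": 0,"dz": -0.001,"ax": 0,"ay": 0,"az": 0,"fingers": 0},
    {"dx": 0,"dy": 0,"dz": -0.001,"ax": 0,"ay": 0,"az": 0,"fingers": 0}
  ]
}}

```text
time: 9.83
position: [0.4497, -0.0113, 0.0795]
ee_rot: [180.0, -0.1, -13.9]
ft_force: [0.9, 0.4, 3.4]
finger_gap: -0.0001
grasp_force: 1.3
```

Call:
{"name": "servo_tool", "arguments": {
  "increments": [
    {"dx": 0,"dy": 0,"dz": -0.001,"ax": 0,"ay": 0,"az": 0,"fingers": 0},
    {"dx": 0,"dy": 0,"dz": -0.0015,"ax": 0,"ay": 0,"az": 0,"fingers": 0},
    {"dx": 0,"dy": 0,"dz": -0.0015,"ax": 0,"ay": 0,"az": 0,"fingers": 0}
  ]
}}

```text
time: 10.08
position: [0.4499, -0.0114, 0.078]
ee_rot: [180.0, -0.1, -13.9]
ft_force: [2.1, -0.2, 4.9]
finger_gap: -0.0001
grasp_force: 1.9
```

The key is pressed (about 4 mm of travel, 4.9 N). I'll release it and move the arm aside for a check.

Call:
{"name": "servo_tool", "arguments": {
  "increments": [
    {"dx": 0,"dy": 0,"dz": 0.01,"ax": 0,"ay": 0,"az": 0,"fingers": 0},
    {"dx": 0,"dy": 0,"dz": 0.04,"ax": 0,"ay": 0,"az": 0,"fingers": 0},
    {"dx": 0,"dy": 0,"dz": 0.08,"ax": 0,"ay": 0,"az": 0,"fingers": 0},
    {"dx": 0,"dy": 0,"dz": 0.12,"ax": 0,"ay": 0,"az": 0,"fingers": 0},
    {"dx": 0,"dy": 0,"dz": 0.16,"ax": 0,"ay": 0,"az": 0,"fingers": 0},
    {"dx": 0,"dy": 0,"dz": 0.2,"ax": 0,"ay": 0,"az": 0,"fingers": 0},
    {"dx": 0,"dy": -0.03,"dz": 0.23,"ax": 0,"ay": 0,"az": -5,"fingers": 0},
    {"dx": 0,"dy": -0.06,"dz": 0.23,"ax": 0,"ay": 0,"az": -10,"fingers": 0},
    {"dx": 0,"dy": -0.09,"dz": 0.23,"ax": 0,"ay": 0,"az": -15,"fingers": 0},
    {"dx": 0,"dy": -0.12,"dz": 0.23,"ax": 0,"ay": 0,"az": -20,"fingers": 0},
    {"dx": 0,"dy": -0.15,"dz": 0.23,"ax": 0,"ay": 0,"az": -25,"fingers": 0},
    {"dx": 0,"dy": -0.18,"dz": 0.23,"ax": 0,"ay": 0,"az": -30,"fingers": 0}
  ]
}}

```text
time: 11.08
position: [0.4476, -0.1916, 0.307]
ee_rot: [180.0, 0.2, -44.1]
ft_force: [0.2, 0.0, 0.4]
finger_gap: 0.0
grasp_force: 0.0
```

Call:
{"name": "servo_tool", "arguments": {
  "increments": [
    {"dx": -0.02,"dy": -0.03,"dz": 0,"ax": 0,"ay": 0,"az": -5,"fingers": 0},
    {"dx": -0.04,"dy": -0.06,"dz": 0,"ax": 0,"ay": 0,"az": -10,"fingers": 0},
    {"dx": -0.06,"dy": -0.09,"dz": 0,"ax": 0,"ay": 0,"az": -15,"fingers": 0},
    {"dx": -0.08,"dy": -0.12,"dz": 0,"ax": 0,"ay": 0,"az": -20,"fingers": 0},
    {"dx": -0.1,"dy": -0.15,"dz": 0,"ax": 0,"ay": 0,"az": -25,"fingers": 0},
    {"dx": -0.12,"dy": -0.18,"dz": 0,"ax": 0,"ay": 0,"az": -30,"fingers": 0},
    {"dx": -0.14,"dy": -0.21,"dz": 0,"ax": 0,"ay": 0,"az": -35,"fingers": 0},
    {"dx": -0.16,"dy": -0.24,"dz": 0,"ax": 0,"ay": 0,"az": -35,"fingers": 0},
    {"dx": -0.16,"dy": -0.24,"dz": 0,"ax": 0,"ay": 0,"az": -35,"fingers": 0}
  ]
}}

```text
time: 11.83
position: [0.2854, -0.4359, 0.3069]
ee_rot: [179.8, -0.1, -79.2]
ft_force: [0.1, 0.4, -0.1]
finger_gap: 0.0001
grasp_force: 0.0
```

```bash
python3 - <<'E'
from workcell import *
import cv2
from h import cloud
s=capture('scene')
cv2.imwrite('pics/s6.png',cv2.resize(s['color'][95:260,190:350,::-1],None,fx=3.6,fy=3.6,interpolation=cv2.INTER_CUBIC))
P=cloud(s);z=P[...,2];roi=(P[...,0]>.38)&(P[...,0]<.8)&(abs(P[...,1]+.04)<.1)&(z>.24)&(z<.26);print(P[roi].mean(0))
print(get_state()['position'],get_state()['time'])
E
```

```text
[ 0.52593311 -0.03000003  0.24947372]
[ 0.28672412 -0.43291675  0.30670087] 11.8833
```

View pics/s6.png

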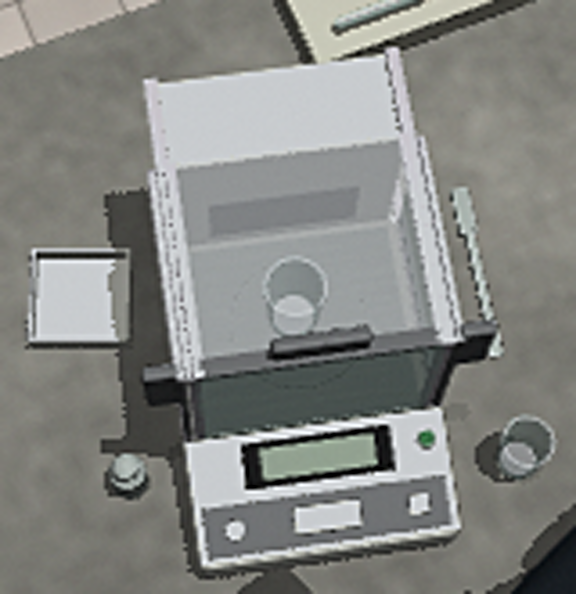

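The view shows the top bar at (320,342), on the front edge. The right grip at (475,342) mirrors the left one, the beaker is on the pan, and nothing on the bench has moved.

```bash
python3 -c "
from workcell import *
print(finish_job())"
```

```text
the job is handed in; nothing more can be done
None
```

I pushed the top panel and right door shut against their stops, then pressed and released the tare key, and handed the job in at about 12 s; the final picture showed the beaker still on the pan and nothing else moved, but no verdict was returned.

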